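# Filter insert from its storage tray into the sprung filtration collar

### The arm

A 6-joint arm with a two-finger parallel gripper is mounted at the origin on the work surface. World frame = base frame: x ahead of the robot, y to its left, z up, the work surface at z = 0. Lengths are in m, angles in rad, forces in N, time in s.
With the tool pointing down it reaches from about 0.325 to 0.775 m from the base axis. Payload 9.3 kg.
Tool frame: the origin (TCP) lies at the centre of the arm's flange, where the gripper is bolted on; the fingertips stand 173 mm ahead of it and the grasp point (between the pads) lies 155 mm ahead of it; y points along the fingers, x is the direction in which the jaws open and shut, and the axes are right-handed (so a half turn about y gives the same grasp; the last joint's range is limited). The gripper opens to 85 mm and grips with 20 to 120 N. Pads are 22 mm wide; open, the fingers measure 114 mm over their backs; the gripper's body (76 mm by 85 mm) begins 54 mm behind the grasp point. The pads swing forward as they close: fully open they stand 13 mm farther back than shut.
Start: joints at [-1.261, 0.259, 0.021, 1.334, 0, 1.418], TCP at [0.246, -0.492, 0.405] pointing down, gripper open.
Joint ranges: [-3.04, 3.04], [-0.91, 1.82], [-1.04, 1.36], [-1.92, 1.95], [-1.52, 1.45], [-3.14, 3.14]. Speed limits (rad/s): [2.22, 2.22, 2.79, 3.14, 3.14, 3.14].

### API

Orientations are given as a unit quaternion [w, x, y, z].
In Python, from station import env gives the robot as it stands.
- The arm moves only by the tool apply_moves, never from a script. Its argument "motion" is text: rows parted by semicolons, each of 7 numbers parted by spaces: the opening, from -1 (shut) to 1 (fully open), then the shift along the tool's x, y, z in m, then the turn, a rotation vector about the tool's x, y, z in degrees. In form: fingers x y z rx ry rz; .... A call has 1 to 10 rows; each row shifts and turns the commanded pose from where the row before left it, along the tool's axes as they then stand; what a row does not reach is not made up. A row lasts 1/8 s, in which the tool goes at most 62.5 mm and 10.7 degrees, less where a joint would pass 70% of its speed; a pose out of reach is approached as far as the arm can. A call with a gripper value outside its range is refused whole. The fingers move at their own pace and stop on an object; "newtons" is the grip in N (left out, the last holds). Time passes only in rows, so rows that do not move let the fingers close. It gives the time, the measured TCP pose, the force and the opening at its end, in the units of the state.
- env.observe(): the state, without advancing time (a new reading comes with each control period).
- env.snapshot(name): name is "scene" or "top"; returns a dict with "color" (384x512x3 uint8, blue, green, red), "fx", "fy", "cx", "cy" (pixels), "origin" and "attitude" of the camera in the world. Camera axes: x right, y up, looking along -z (the intrinsics and any distortion apply to the point x, -y, -z); pixel columns grow to the right and rows downward; lengths in m; the calibration is good to about 2 mm. A picture is of the moment at which its call begins. There is no depth.
- env.finish_job(): hands the job in, once; it reports no verdict.
The state is a dict: "t": time; "qpos": joint angles; "qvel": joint speeds; "effort": joint torques, N m; "tcp_pos": TCP position; "orientation": TCP orientation; "contact_force": force on the tool from outside, world axes, zero at the start; "torque": the same for the moment, N m; "width": finger opening in m.
Only numpy, scipy, OpenCV 4.12 (cv2) and the standard library are available. Lean on these libraries where they do the work, as an engineer would, in place of code of your own. Each camera call takes 0.05 s, during which the arm holds its last target. There are 200 camera calls.

### The job

Lift the filter insert with the flat fin straight up out of its tight tray pocket by that fin, carry it upright to the filtration stand and nest its taper in the steel collar so that it sits loosely, centred and upright. Feel for the contact: the collar's height is set differently each time, so do not drop the insert in and do not press it hard, or the tapers wedge. Let go and leave it standing there, and leave the two plugs, the bottle, jar, flask and canister where they are.

Things in the scene. Friction and masses are not known exactly. Their poses are not given: they have to be found in the camera images.
- filter_fin (a point): Centre of the filter insert's fin, its only grippable feature: a flat upright white plate 10 mm thick (point y), 28 mm long (point x), 30 mm tall (15 mm below to 15 mm above this point); z up the insert's axis. Starts in any of the tray's three pockets, fin along the tray's x within 0.6 rad either way, flange top flush with the tray's top.
- filter_foot (a point): Centre of the filter insert's foot, 63 mm below the fin's centre on the same axis. Insert: white plastic, solid, about 0.11 kg. Upwards from the foot: a taper 34 mm long, 26 mm in diameter at the foot and 40 mm at its top; a round flange 50 mm in diameter, 14 mm high; the fin.
- tray: Fixed grey plastic tray, 80 (x) by 250 (y) by 54 mm high; origin at the centre of its underside. Three round pockets at y = -80, 0, +80 mm, each 51.5 mm wide for its upper 14 mm, where a flange fits with 0.75 mm of play all round and rests on a ledge 40 mm up, and 46 mm wide below.
- stand: Fixed filtration stand; origin at the centre of the underside of its 110 x 154 x 12 mm base, z up. Two 10 mm posts, 116 mm tall, at y = -62 and +62 mm hold an aluminium bridge, clamped at a height that differs each time and is not reported. In the bridge, upright on the stand's axis, is the steel collar.
- stand_axis (a point): Fixed point on the stand's axis, 12 mm above its origin, below the collar. Collar: tapered ring open at both ends, 26 mm high, 48 mm outside at the rim; bore 37.8 mm at the rim, 27 mm at its lower end, same taper as the insert. Its rim is 96 to 136 mm above the stand's origin (unreported).
- stand_post (a point): Centre of the top of the stand's +y post. How the nesting behaves: the collar floats on a spring, about 4 N per mm straight down, 12 mm travel. With the insert loosely nested its flange is about 5 mm above the rim, so the fin's centre is about 34 mm above the rim. More than 12 N of push between insert and collar wedges the tapers.
- plug_a_mid (a point): white plastic, tapered like the filter insert and with the same 50 mm flange, but with a round straight stub handle, 16 mm in diameter and 22 mm tall; sits in one of the other two pockets. Leave it. Point: on its axis, mid-height of the flange.
- plug_b_mid (a point): white plastic, tapered like the filter insert and with the same 50 mm flange, but with a mushroom knob, 26 mm wide, 22 mm tall; sits in one of the other two pockets. Leave it. Point: on its axis, mid-height of the flange.
- bottle: White bottle with a red cap, 72 mm wide, 160 mm tall, beyond the stand; origin under its centre. Leave it.
- jar: Clear jar with a red lid, 72 mm wide, 95 mm tall; origin under its centre. Leave it.
- flask: Conical clear flask, 76 mm wide, 120 mm tall; origin under its centre. Leave it.
- canister: Open steel canister, 100 mm wide, 110 mm tall; origin under its centre. Leave it.
There are look-alikes about, which are no part of the job. Leave any blue or pink look-alike of the part that bears filter_fin alone. What is shaped like the stand but red is not meant.

How it is judged:
On the way:
1. the filter insert is held clear above the tray, upright (z of filter_fin in the frame of tray above 0.125 m and angle between filter_fin's own z axis and vertical below 0.25 rad and contact force between filter and the fingers above 1 N), for 0.1 s.
At the end, for the whole second after the job is handed in: The filter insert rests, released and still, in the stand's collar: fin centre within 5 mm of the stand's axis, upright within 0.1 rad, carried by the stand, fin centre 120 to 190 mm above the stand's origin (horizontal distance between filter_fin and stand below 0.005 m and angle between filter_fin's own z axis and vertical below 0.1 rad and contact force between filter and stand above 0.2 N and z of filter_fin in the frame of stand between 0.12 and 0.19 m and linear speed of filter below 0.02 m/s); the robot touches nothing.
It fails at once if the insert is pressed into the stand with more than 12 N (contact force between filter and stand above 12 N).
It fails at once if the insert is dropped (falls free faster than 0.22 m/s) (linear speed of filter above 0.22 m/s and contact force between filter and the fingers below 0.1 N).
It fails at once if a plug is moved more than 15 mm (distance of any of plug_a_mid, plug_b_mid from where it was at the start of the episode above 0.015 m).
It fails at once if the bottle, jar, flask or canister is moved more than 30 mm (distance of any of bottle, jar, flask, canister from where it was at the start of the episode above 0.03 m).
It also fails if it takes over 46 s, if anything falls off the work surface, if the arm or the gripper's body presses on something with over 40 N, if the wrist force passes 120 N, or if a joint passes its speed limit or range.

## Working session

There is one attempt and no reset: what is moved stays moved. The work goes in short steps, Python scripts to look and compute and a tool call to move; the robot and the scene stay as the last step left them, time stands still between calls to the robot, and variables do not carry over. Pictures are saved under pics/ and viewed, about 8 in all and at most 12, crops included, and the job is handed in when it is done.

Besides the shell and the picture viewer there is one more tool, called after "Request:" as a command line: name --argument value ..., lists and objects as JSON in quotes. apply_moves: Moves the arm, as the interface text tells. Its arguments: {"type":"object","properties":{"motion":{"type":"string"},"newtons":{"type":"number"}},"required":["motion"]}

```bash
ls; mkdir -p pics; python3 - <<'E'
from station import env
import cv2
print(env.observe())
for n in ["scene","top"]:
    s=env.snapshot(n); cv2.imwrite(f"pics/{n}0.png",cv2.resize(s["color"],(800,600),interpolation=cv2.INTER_CUBIC)); cv2.imwrite(f"pics/{n}0_raw.png",s["color"])
    print({k:v for k,v in s.items() if k!="color"})
E
```

```text
pics
{'t': 0.0, 'qpos': array([-1.26059984e+00,  2.59231314e-01,  2.07758743e-02,  1.33373787e+00,
       -4.58177963e-05,  1.41820606e+00]), 'qvel': array([-0.00156356,  0.00079548,  0.00109457, -0.00128066, -0.00085215,
       -0.00081438]), 'effort': array([ 2.59769477e-04, -5.55643630e+01,  3.44525886e+01,  1.39236552e-02,
       -2.85566557e-04,  5.83345127e-06]), 'tcp_pos': array([ 0.24552518, -0.49210416,  0.40405032]), 'orientation': array([ 0.6016491 , -0.6010324 ,  0.37239298, -0.37162063]), 'contact_force': array([-0.1802614 ,  0.10009782, -0.95640507]), 'torque': array([-0.00558596,  0.00179401, -0.02583888]), 'width': 0.08546793162713784}
{'fx': 414.1858809919817, 'fy': 414.1858809919817, 'cx': 256.53819840524466, 'cy': 194.9492798924258, 'origin': array([1.27291972, 0.31334842, 0.76156575]), 'attitude': array([0.50355332, 0.22653795, 0.35397141, 0.75486346])}
{'fx': 476.22188142891713, 'fy': 476.22188142891713, 'cx': 257.5486556480515, 'cy': 193.44649797368152, 'origin': array([ 0.39162836, -0.00395615,  1.21526844]), 'attitude': array([ 0.71216479,  0.04524428, -0.04003803, -0.69940777])}
```

View pics/scene0.png

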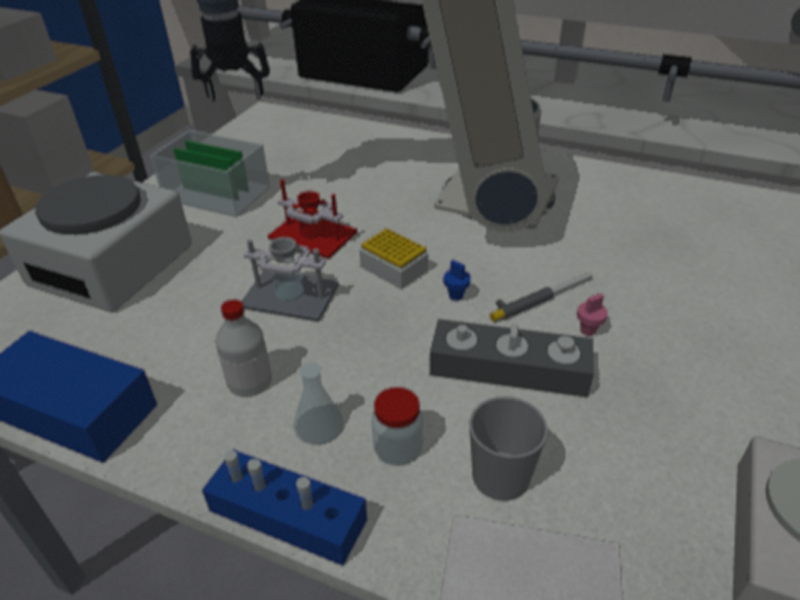

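View pics/top0.png

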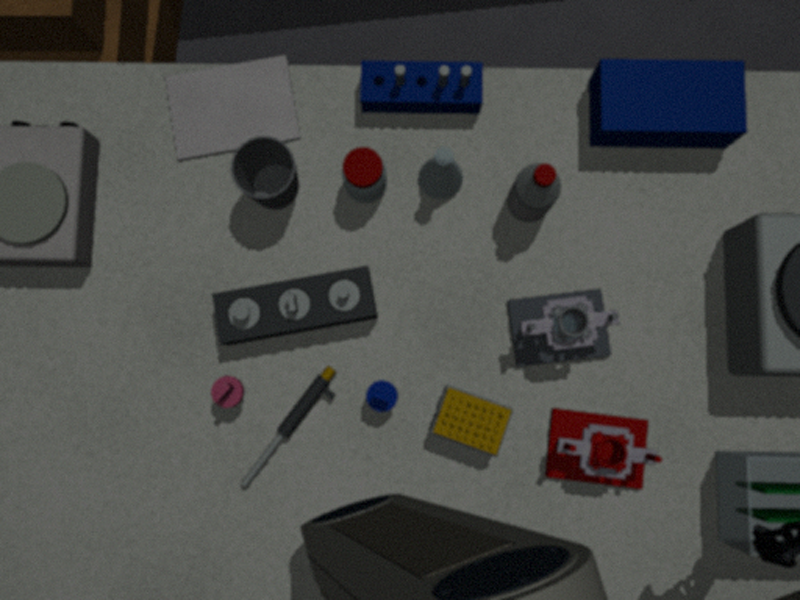

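```bash
cat > h.py <<'E'
import numpy as np, cv2
from scipy.spatial.transform import Rotation as R
def rot(s): 
    q=s["attitude"]; return R.from_quat([q[1],q[2],q[3],q[0]]).as_matrix()
def ray(s,u,v):
    d=rot(s)@np.array([(u-s["cx"])/s["fx"],-(v-s["cy"])/s["fy"],-1]); return np.array(s["origin"]),d/np.linalg.norm(d)
def onz(s,u,v,z):
    o,d=ray(s,u,v); return o+d*(z-o[2])/d[2]
def proj(s,p):
    c=rot(s).T@(np.array(p)-s["origin"]); return np.array([s["cx"]+s["fx"]*c[0]/-c[2], s["cy"]-s["fy"]*c[1]/-c[2]])
def tri(s1,p1,s2,p2):
    o1,d1=ray(s1,*p1);o2,d2=ray(s2,*p2)
    t=np.linalg.lstsq(np.c_[d1,-d2],o2-o1,rcond=None)[0]
    a=o1+t[0]*d1;b=o2+t[1]*d2
    return (a+b)/2,np.linalg.norm(a-b)
def crop(img,x,y,w,h,W=400,H=300): return cv2.resize(img[y:y+h,x:x+w],(W,H),interpolation=cv2.INTER_CUBIC)
E
python3 - <<'E'
from h import *
from station import env
import pickle
T=env.snapshot("top");S=env.snapshot("scene"); pickle.dump((T,S),open("s0.pkl","wb"))
f=lambda a:np.clip(a.astype(float)*1.5,0,255).astype(np.uint8)
t,s=f(T["color"]),f(S["color"])
m=np.vstack([np.hstack([crop(t,135,160,112,84),crop(t,315,170,88,66)]),np.hstack([crop(s,270,190,112,84),crop(s,150,140,88,66)])])
cv2.imwrite("pics/m1.png",m)
E
```

```text
(no output)
```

View pics/m1.png

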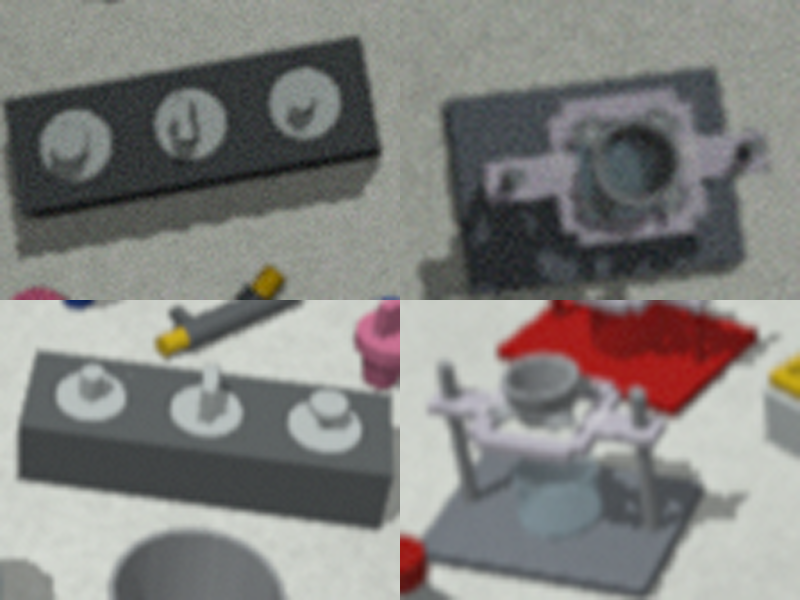

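```bash
python3 - <<'E'
from h import *
import pickle
T,S=pickle.load(open("s0.pkl","rb"))
k=3.5714;q=4.5455
a=lambda x,y:(135-.36+x/k,160-.36+y/k)      # top tray crop
b=lambda x,y:(315-.39+(x-400)/q,170-.39+y/q)
c=lambda x,y:(270-.36+x/k,190-.36+(y-300)/k)
d=lambda x,y:(150-.39+(x-400)/q,140-.39+(y-300)/q)
# flanges by contour
tray=np.array([a(8,104),a(358,40),a(378,150),a(30,212)])
for s,poly in ((T,tray),(S,np.array([c(40,352),c(390,395),c(390,450),c(22,430)]))):
    m=np.zeros(s["color"].shape[:2],np.uint8);cv2.fillConvexPoly(m,poly.astype(np.int32),255)
    m=cv2.erode(m,np.ones((3,3)))
    g=cv2.cvtColor(s["color"],cv2.COLOR_BGR2GRAY); 
    th,_=cv2.threshold(g[m>0].reshape(-1,1),0,255,cv2.THRESH_OTSU)
    bw=((g>th)&(m>0)).astype(np.uint8)
    cs,_=cv2.findContours(bw,cv2.RETR_EXTERNAL,cv2.CHAIN_APPROX_NONE)
    for h in cs:
        if cv2.contourArea(h)<60: continue
        pts=np.array([onz(s,*p[0],.054)[:2] for p in h])
        (x,y),(w,l),_=cv2.fitEllipse((cv2.convexHull(pts.astype(np.float32))*1000))
        print("flange",x,y,w,l)
for n,z,P in (("tray top corners",.054,[a(8,104),a(358,40),a(378,150),a(30,212)]),):
    W=np.array([onz(T,*p,z)[:2] for p in P]);print(n,W.round(4).tolist(),W.mean(0),np.linalg.norm(np.diff(W,axis=0),axis=1))
W=np.array([onz(T,*p,.012)[:2] for p in [b(445,102),b(715,70),b(745,262),b(470,290)]]);print("base T",W.round(4).tolist(),W.mean(0),np.linalg.norm(np.diff(W,axis=0),axis=1))
W=np.array([onz(S,*p,.012)[:2] for p in [d(703,485),d(425,545),d(645,592)]]);print("base S",W.round(4).tolist(),(W[0]+W[1])/2,np.linalg.norm(np.diff(W,axis=0),axis=1))
print("rim",tri(T,b(636,163),S,d(541,374)))
print("fin top",tri(T,a(191,120),S,c(211,372)))
print("post1",tri(T,b(507,182),S,d(638,395)),"post2",tri(T,b(748,150),S,d(447,368)))
print("fin scene bottom",onz(S,*c(213,410),.054), onz(S,*c(211,372),.084))
E
```

```text
flange 511.9223937988281 255.67410278320312 46.73151397705078 48.71996307373047
flange 527.83154296875 177.228271484375 46.925601959228516 48.680206298828125
flange 543.2139282226562 99.01175689697266 47.79573059082031 48.138423919677734
flange 511.1418151855469 254.54269409179688 45.8665771484375 58.97589874267578
flange 528.4705200195312 176.2598114013672 47.406707763671875 60.678611755371094
flange 546.1007690429688 97.89034271240234 46.03632736206055 56.09355926513672
tray top corners [[0.5387, 0.3033], [0.5877, 0.063], [0.5114, 0.0474], [0.4645, 0.2846]] [0.52557786 0.17456993] [0.24529212 0.07782936 0.24180585]
base T [[0.5441, -0.164], [0.5648, -0.3151], [0.4576, -0.3302], [0.4394, -0.178]] [ 0.50146407 -0.24680927] [0.15249438 0.10823486 0.15332772]
base S [[0.4466, -0.1767], [0.565, -0.3098], [0.5524, -0.1615]] [ 0.5057617  -0.24326108] [0.17811482 0.14885048]
rim (array([ 0.50153189, -0.24785379,  0.11589322]), np.float64(0.0009968998265415996))
fin top (array([0.52597926, 0.1739921 , 0.08247871]), np.float64(0.0037256668330985046))
post1 (array([ 0.49207247, -0.18509244,  0.11058174]), np.float64(0.005398294215903949)) post2 (array([ 0.51049879, -0.30773065,  0.1103117 ]), np.float64(0.003844987775337587))
fin scene bottom [0.53093152 0.1815814  0.054     ] [0.52689737 0.17603261 0.084     ]
```

```bash
python3 - <<'E'
from h import *
from station import env
import pickle
def avg(n,k):
    L=[env.snapshot(n) for _ in range(k)]; s=L[0]; s["color"]=np.mean([l["color"].astype(float) for l in L],0).astype(np.float32); return s
T=avg("top",6);S=avg("scene",6);pickle.dump((T,S),open("s1.pkl","wb"))
def st(i,x,y,w,h):
    p=cv2.cvtColor(i[y:y+h,x:x+w],cv2.COLOR_BGR2GRAY); p=(p-p.min())/(p.max()-p.min())*255
    return cv2.resize(p.astype(np.uint8),(400,300),interpolation=cv2.INTER_CUBIC)
m=np.vstack([np.hstack([st(T["color"],172,182,32,24),st(T["color"],340,190,48,36)]),np.hstack([st(S["color"],312,202,32,24),st(S["color"],156,148,48,36)])])
cv2.imwrite("pics/m2.png",m); print(env.observe()["t"])
E
```

```text
0.8
```

View pics/m2.png

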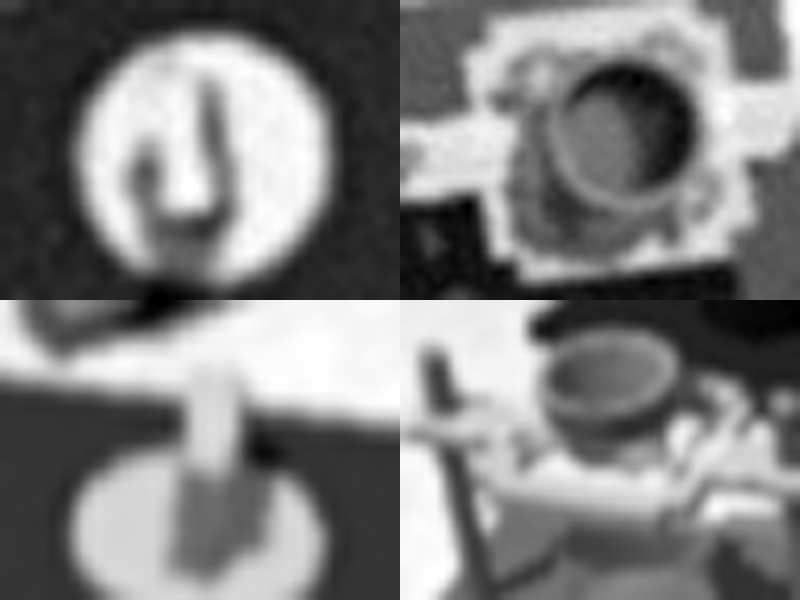

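```bash
python3 - <<'E'
from h import *
import pickle
T,S=pickle.load(open("s1.pkl","rb"))
k=12.5;j=400/48
a=lambda x,y:(172-.46+x/k,182-.46+y/k)
b=lambda x,y:(340-.44+(x-400)/j,190-.44+y/j)
c=lambda x,y:(312-.46+x/k,202-.46+(y-300)/k)
d=lambda x,y:(156-.44+(x-400)/j,148-.44+(y-300)/j)
print("scene fin ends z.084",onz(S,*c(211,472),.084),onz(S,*c(215,366),.084))
for p in [(183,472),(240,470),(190,368),(245,372)]: print(p,onz(S,*c(*p),.084)[:2])
e1,e2=onz(S,*c(211,472),.084)[:2],onz(S,*c(215,366),.084)[:2];print(np.linalg.norm(e1-e2))
e=np.array([.528,.177])
for ang in (-.2,0,.197,.4):
    u=np.array([np.cos(ang),np.sin(ang)]);v=np.array([-u[1],u[0]])
    C=[np.r_[e+s*.014*u+t*.005*v,.084] for s,t in((1,1),(1,-1),(-1,-1),(-1,1))]
    print(ang,"top",[((proj(T,x)-(172-.46,182-.46))*k).round().tolist() for x in C],"scene",[((proj(S,x)-(312-.46,202-.46))*k+(0,300)).round().tolist() for x in C])
print("flange disc centre T",onz(T,*a(203,158),.054),"S",onz(S,*c(199,535),.054))
# collar rim: outer ellipse
print("rim", tri(T,b(624,136),S,d(611,373)), tri(T,b(628,136),S,d(611,370)))
E
```

```text
scene fin ends z.084 [0.54602356 0.1805703  0.084     ] [0.5164234  0.17319409 0.084     ]
(183, 472) [0.54802314 0.17564236]
(240, 470) [0.54341158 0.18552589]
(190, 368) [0.51881212 0.16884907]
(245, 372) [0.51593377 0.17905661]
0.03050537451728939
-0.2 top [[173.0, 61.0], [224.0, 72.0], [189.0, 213.0], [139.0, 202.0]] scene [[208.0, 459.0], [161.0, 439.0], [228.0, 358.0], [274.0, 377.0]]
0 top [[158.0, 64.0], [210.0, 65.0], [205.0, 210.0], [152.0, 209.0]] scene [[224.0, 461.0], [173.0, 447.0], [212.0, 357.0], [262.0, 370.0]]
0.197 top [[144.0, 70.0], [195.0, 61.0], [219.0, 204.0], [167.0, 213.0]] scene [[239.0, 460.0], [186.0, 453.0], [197.0, 357.0], [249.0, 364.0]]
0.4 top [[131.0, 79.0], [180.0, 60.0], [232.0, 195.0], [183.0, 214.0]] scene [[254.0, 457.0], [202.0, 458.0], [183.0, 360.0], [234.0, 359.0]]
flange disc centre T [0.52752424 0.17736512 0.054     ] S [0.53226302 0.17736118 0.054     ]
rim (array([ 0.50071958, -0.24797594,  0.11392862]), np.float64(0.0007860502988823641)) (array([ 0.50045022, -0.24848331,  0.11489087]), np.float64(6.088675304662815e-05))
```

```bash
cat > g.py <<'E'
import sys; from h import *
from station import env
# usage: g.py x y z yaw(rad of tool z) -> turn first (tool rotvec deg), then shift (mm) in target axes
x,y,z,a=map(float,sys.argv[1:5]); o=env.observe(); q=o["orientation"]
C=R.from_quat([q[1],q[2],q[3],q[0]]); c,s=np.cos(a),np.sin(a)
D=R.from_matrix(np.array([[s,0,c],[-c,0,s],[0,-1,0]]))
print("t",round(o["t"],2),"tcp",o["tcp_pos"].round(4),"F",o["contact_force"].round(2),"w",round(o["width"]*1000,1))
print("turn deg",np.degrees((C.inv()*D).as_rotvec()).round(2),"shift mm (target axes)",(D.inv().apply(np.array([x,y,z])-o["tcp_pos"])*1000).round(1))
E
python3 g.py 0.529 0.177 0.33 0.22
```

```text
t 0.8 tcp [ 0.2456 -0.4921  0.4047] F [-0.64 -0.95 -0.48] w 85.3
turn deg [-0.   13.91  0.  ] shift mm (target axes) [-591.2   74.7  422.6]
```

Request:
apply_moves --motion "0 0 0 0 0 7 0; 0 0 0 0 0 6.9 0; 0 -0.03 0 0.022 0 0 0; 0 -0.04 0 0.028 0 0 0; 0 -0.04 0 0.028 0 0 0; 0 -0.04 0 0.028 0 0 0; 0 -0.04 0 0.028 0 0 0; 0 -0.04 0 0.028 0 0 0; 0 -0.04 0 0.028 0 0 0; 0 -0.04 0 0.028 0 0 0" --newtons 30

```text
t: 2.05
tcp_pos: [0.3908, -0.1405, 0.4049]
orientation: [0.552, -0.552, 0.442, -0.442]
contact_force: [0.2, -0.7, -0.5]
width: 0.0427
```

Request:
apply_moves --motion "0 -0.04 0 0.028 0 0 0; 0 -0.04 0 0.028 0 0 0; 0 -0.04 0 0.028 0 0 0; 0 -0.04 0 0.028 0 0 0; 0 -0.04 0 0.028 0 0 0; 0 -0.04 0.02 0.030 0 0 0; 0 -0.03 0.03 0.024 0 0 0; 0 -0.011 0.025 0.01 0 0 0; 0 0 0 0 0 0 0; 0 0 0 0 0 0 0"

```text
t: 3.3
tcp_pos: [0.5282, 0.1763, 0.3307]
orientation: [0.552, -0.552, 0.442, -0.442]
contact_force: [-0.6, -0.6, 0.1]
width: 0.0426
```

```bash
python3 g.py 0.529 0.177 0.232 0.22; python3 - <<'E'
from h import *
from station import env
L=[env.snapshot("scene")for _ in range(4)]
def st(i,x,y,w,h):
    p=i[y:y+h,x:x+w]; p=np.clip(p*1.6,0,255); return cv2.resize(p.astype(np.uint8),(400,400),interpolation=cv2.INTER_CUBIC)
t=np.mean([env.snapshot("top")["color"].astype(float) for _ in range(2)],0)
i=np.mean([l["color"].astype(float) for l in L],0)
cv2.imwrite("pics/m3.png",np.hstack([st(i,290,140,80,80),st(t,140,145,90,90)]))
E
```

```text
t 3.3 tcp [0.5282 0.1763 0.3307] F [-0.57 -0.62  0.09] w 42.6
turn deg [-0.04  0.    0.01] shift mm (target axes) [-0.5 98.7  0.9]
```

View pics/m3.png

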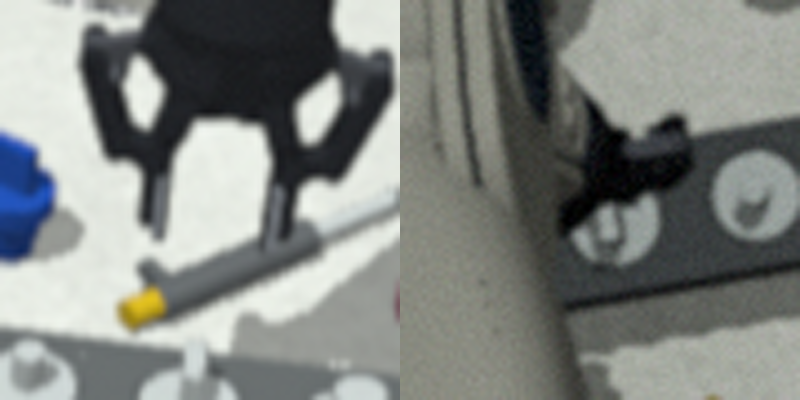

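The jaws are astride the fin: fingers at columns 155 and 275, fin at 197 in the left crop. The tool looks square to the fin, so I'll go down.

Request:
apply_moves --motion "0 0 0.035 0.001 0 0 0; 0 0 0.035 0 0 0 0; 0 0 0.02 0 0 0 0; 0 0 0.008 0 0 0 0; 0 0 0 0 0 0 0"

```text
t: 4.22
tcp_pos: [0.5294, 0.1769, 0.2319]
orientation: [-0.552, 0.552, -0.442, 0.442]
contact_force: [0.0, 0.4, 1.0]
width: 0.0428
```

```bash
python3 g.py 0.529 0.177 0.232 0.22; python3 - <<'E'
from h import *
from station import env
i=np.mean([env.snapshot("scene")["color"].astype(float) for _ in range(4)],0)
p=np.clip(i[175:239,290:370]*1.8,0,255).astype(np.uint8)
cv2.imwrite("pics/m4.png",cv2.resize(p,(800,600),interpolation=cv2.INTER_CUBIC))
E
```

```text
t 4.22 tcp [0.5294 0.1769 0.2319] F [0.04 0.36 1.03] w 42.8
turn deg [ 0. -0.  0.] shift mm (target axes) [-0.2 -0.1 -0.3]
```

View pics/m4.png

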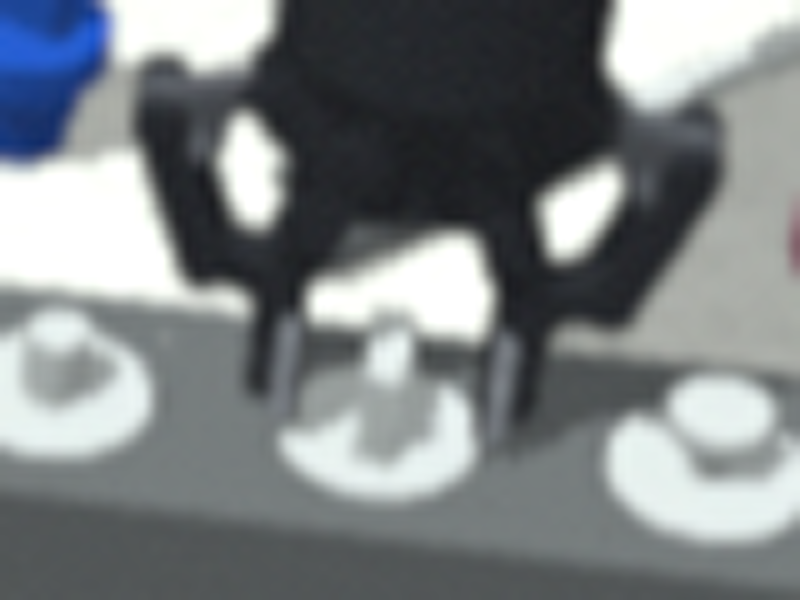

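The fin (column ~388) sits midway between the pads (inner faces at ~300 and ~490), just above the flange. Closing gently.

Request:
apply_moves --motion "-0.5 0 0 0 0 0 0; -0.9 0 0 0 0 0 0; -1 0 0 0 0 0 0; -1 0 0 0 0 0 0; -1 0 0 0 0 0 0" --newtons 30

```text
t: 5.05
tcp_pos: [0.5295, 0.1767, 0.2321]
orientation: [0.552, -0.552, 0.442, -0.443]
contact_force: [0.8, -4.9, 5.5]
width: 0.0096
```

```bash
python3 -c "
from station import env
o=env.observe();print(o['torque'],o['contact_force'],o['width'])"; python3 g.py 0.529 0.177 0.232 0.22
```

```text
[-1.02250631 -0.16866183  0.00517732] [ 0.76426807 -4.85359557  5.48614293] 0.009558411914051849
t 5.05 tcp [0.5295 0.1767 0.2321] F [ 0.76 -4.85  5.49] w 9.6
turn deg [-0.05 -0.01  0.05] shift mm (target axes) [-0.4  0.1 -0.4]
```

Request:
apply_moves --motion "-1 0.0007 -0.0005 0 0 0 0; -1 0 0 0 0 0 0" --newtons 40

```text
t: 5.3
tcp_pos: [0.5294, 0.1764, 0.2321]
orientation: [0.552, -0.552, 0.442, -0.442]
contact_force: [-0.4, -1.3, 2.3]
width: 0.0093
```

Side force is nearly gone. Lifting straight up slowly.

Request:
apply_moves --motion "-1 0.0003 -0.001 0 0 0 0; -1 0 -0.002 0 0 0 0; -1 0 -0.003 0 0 0 0; -1 0 -0.003 0 0 0 0; -1 0 -0.004 0 0 0 0; -1 0 -0.005 0 0 0 0"

```text
t: 6.05
tcp_pos: [0.5295, 0.176, 0.2505]
orientation: [0.552, -0.552, 0.442, -0.442]
contact_force: [1.1, -0.4, -0.8]
width: 0.0094
```

Request:
apply_moves --motion "-1 0 -0.008 0 0 0 0; -1 0 -0.012 0 0 0 0; -1 0 -0.02 0 0 0 0; -1 0 -0.03 0 0 0 0; -1 0 -0.03 0 0 0 0; -1 0 -0.03 0 0 0 0; -1 0 -0.015 0 0 0 0; -1 0 -0.005 0 0 0 0; -1 0 0 0 0 0 0"

```text
t: 7.18
tcp_pos: [0.5294, 0.176, 0.3997]
orientation: [-0.552, 0.552, -0.442, 0.442]
contact_force: [-0.0, -0.3, -1.4]
width: 0.0094
```

```bash
python3 g.py 0.501 -0.2475 0.40 0.22;  python3 - <<'E'
from h import *
from station import env
i=np.mean([env.snapshot("scene")["color"].astype(float) for _ in range(4)],0)
p=np.clip(i[120:216,270:398]*1.8,0,255).astype(np.uint8)
cv2.imwrite("pics/m5.png",cv2.resize(p,(800,600),interpolation=cv2.INTER_CUBIC))
E
```

```text
t 7.17 tcp [0.5294 0.176  0.3997] F [-0.01 -0.29 -1.39] w 9.4
turn deg [ 0.04  0.01 -0.  ] shift mm (target axes) [ 4.071e+02 -3.000e-01 -1.201e+02]
```

View pics/m5.png

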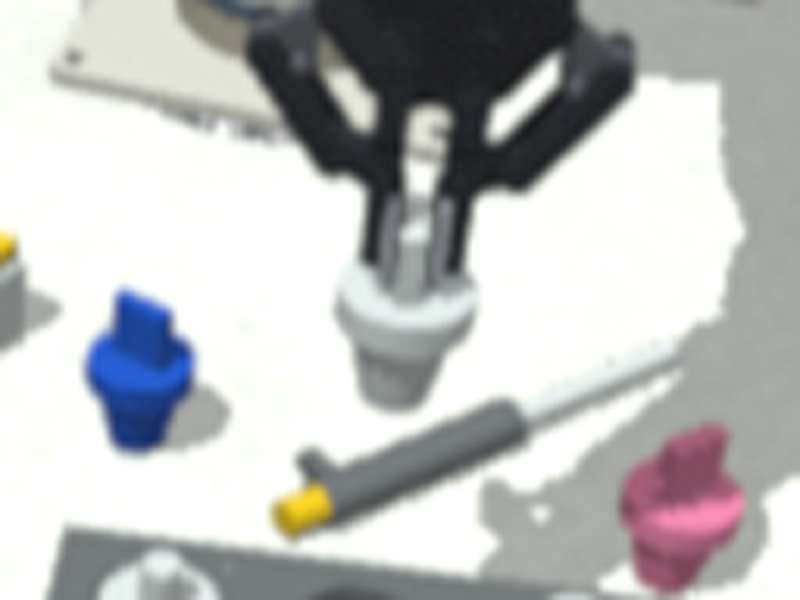

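Insert is held upright and clear of the tray. Carrying to the stand, using the grasp position to cancel the camera bias (target TCP 0.5027, -0.2488).

Request:
apply_moves --motion "-1 0.015 0 -0.004 0 0 0; -1 0.03 0 -0.009 0 0 0; -1 0.04 0 -0.012 0 0 0; -1 0.045 0 -0.013 0 0 0; -1 0.045 0 -0.013 0 0 0; -1 0.045 0 -0.013 0 0 0; -1 0.045 0 -0.013 0 0 0; -1 0.045 0 -0.013 0 0 0; -1 0.04 0 -0.012 0 0 0; -1 0.03 0 -0.009 0 0 0"

```text
t: 8.62
tcp_pos: [0.5032, -0.2215, 0.4]
orientation: [-0.551, 0.552, -0.443, 0.442]
contact_force: [-0.2, 0.1, -0.5]
width: 0.0091
```

Request:
apply_moves --motion "-1 0.018 0.005 -0.005 0 0 0; -1 0.0107 0.01 -0.0027 0 0 0; -1 0 0.01 0 0 0 0; -1 0 0.009 0 0 0 0; -1 0 0 0 0 0 0; -1 0 0 0 0 0 0"

```text
t: 9.38
tcp_pos: [0.5031, -0.2482, 0.3665]
orientation: [0.552, -0.552, 0.442, -0.442]
contact_force: [-0.5, 0.8, -1.2]
width: 0.0091
```

```bash
python3 g.py 0.5027 -0.2488 0.366 0.22;  python3 - <<'E'
from h import *
from station import env
import pickle
def avg(n,k):
    L=[env.snapshot(n) for _ in range(k)]; s=L[0]; s["color"]=np.mean([l["color"].astype(float) for l in L],0).astype(np.float32); return s
T=avg("top",6);S=avg("scene",6);pickle.dump((T,S),open("s2.pkl","wb"))
print(proj(T,[.501,-.2475,.115]),proj(S,[.501,-.2475,.115]))
def st(i,x,y,w,h): return cv2.resize(np.clip(i[y:y+h,x:x+w]*1.7,0,255).astype(np.uint8),(400,600),interpolation=cv2.INTER_CUBIC)
cv2.imwrite("pics/m6.png",np.hstack([st(T["color"],340,175,44,66),st(S["color"],155,118,48,72)]))
E
```

```text
t 9.38 tcp [ 0.5031 -0.2482  0.3665] F [-0.46  0.82 -1.21] w 9.1
turn deg [-0.02  0.06  0.02] shift mm (target axes) [ 0.5  0.5 -0.5]
[366.491032   205.63749824] [181.07088938 156.11008618]
```

View pics/m6.png

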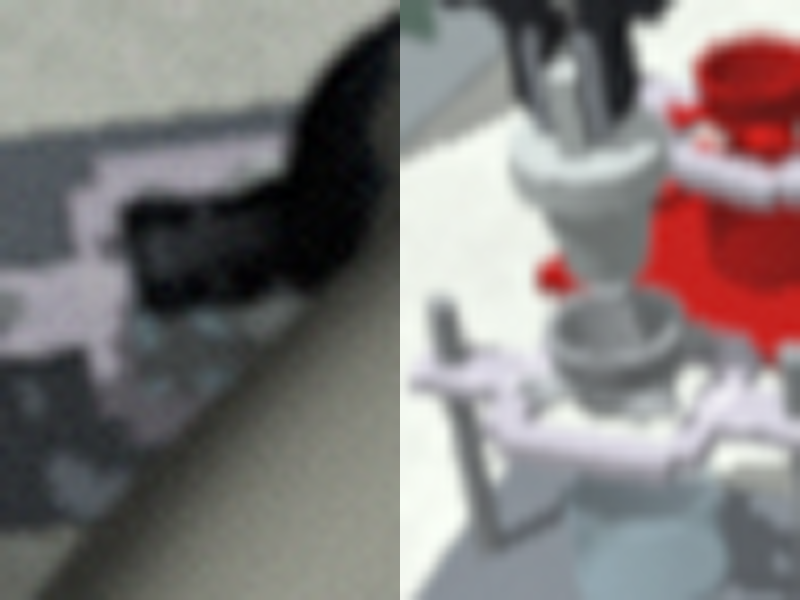

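```bash
python3 - <<'E'
from h import *
import pickle
T,S=pickle.load(open("s2.pkl","rb"))
k=400/48
for n,p in {"foot":[.503,-.2482,.1405],"flangetop":[.503,-.2482,.1885],"fintop":[.503,-.2482,.2185],"rim115":[.501,-.2475,.115],"rim112":[.501,-.2475,.112],"foot+x5":[.508,-.2482,.1405],"foot+y5":[.503,-.2432,.1405]}.items():
    print(n,((proj(S,p)-(155-.44,118-.44))*k+(400,0)).round())
# ellipse of flange top outline & rim size check
for p in [(547,335),(690,330)]: print(onz(S,155-.44+(p[0]-400)/k,118-.44+p[1]/k,.115))
E
```

```text
foot [605. 259.]
flangetop [585. 131.]
fintop [571.  47.]
rim115 [621. 321.]
rim112 [622. 329.]
foot+x5 [597. 267.]
foot+y5 [619. 262.]
[ 0.51673694 -0.26591423  0.115     ]
[ 0.49691095 -0.22391806  0.115     ]
```

Request:
apply_moves --motion "-1 -0.0008 0.004 0 0 0 0; -1 0 0.006 0 0 0 0; -1 0 0.006 0 0 0 0; -1 0 0.006 0 0 0 0; -1 0 0.004 0 0 0 0; -1 0 0 0 0 0 0"

```text
t: 10.72
tcp_pos: [0.5027, -0.248, 0.3398]
orientation: [-0.552, 0.552, -0.442, 0.442]
contact_force: [0.7, -0.8, -0.4]
width: 0.0093
```

Request:
apply_moves --motion "-1 0 0.002 0 0 0 0; -1 0 0.002 0 0 0 0; -1 0 0 0 0 0 0"

```text
t: 11.1
tcp_pos: [0.5027, -0.248, 0.3361]
orientation: [0.552, -0.552, 0.442, -0.442]
contact_force: [-0.1, 0.1, -0.9]
width: 0.0093
```

Request:
apply_moves --motion "-1 0 0.001 0 0 0 0; -1 0 0.001 0 0 0 0; -1 0 0 0 0 0 0"

```text
t: 11.48
tcp_pos: [0.5027, -0.248, 0.3341]
orientation: [-0.552, 0.552, -0.442, 0.442]
contact_force: [-0.2, -0.1, -0.2]
width: 0.0092
```

Request:
apply_moves --motion "-1 0 0.001 0 0 0 0; -1 0 0 0 0 0 0"

```text
t: 11.72
tcp_pos: [0.5027, -0.248, 0.3331]
orientation: [-0.552, 0.552, -0.442, 0.442]
contact_force: [0.6, 0.0, -1.2]
width: 0.0093
```

Request:
apply_moves --motion "-1 0 0.001 0 0 0 0; -1 0 0.001 0 0 0 0; -1 0 0 0 0 0 0"

```text
t: 12.1
tcp_pos: [0.5027, -0.248, 0.3311]
orientation: [0.552, -0.552, 0.442, -0.442]
contact_force: [-0.5, -0.3, -0.3]
width: 0.0094
```

Request:
apply_moves --motion "-1 0 0.001 0 0 0 0; -1 0 0.001 0 0 0 0; -1 0 0 0 0 0 0"

```text
t: 12.48
tcp_pos: [0.5027, -0.248, 0.3291]
orientation: [-0.552, 0.552, -0.442, 0.442]
contact_force: [0.1, -0.1, -1.0]
width: 0.0091
```

Request:
apply_moves --motion "-1 0 0.001 0 0 0 0; -1 0 0 0 0 0 0"

```text
t: 12.72
tcp_pos: [0.5027, -0.248, 0.3281]
orientation: [0.552, -0.552, 0.442, -0.442]
contact_force: [0.3, 1.0, 0.1]
width: 0.0092
```

Request:
apply_moves --motion "-1 0 0.001 0 0 0 0; -1 0 0 0 0 0 0"

```text
t: 12.98
tcp_pos: [0.5027, -0.248, 0.3271]
orientation: [-0.552, 0.552, -0.442, 0.442]
contact_force: [-0.0, 0.4, -1.3]
width: 0.0093
```

```bash
python3 - <<'E'
from h import *
from station import env
import pickle
L=[env.snapshot("scene") for _ in range(6)]; S=L[0]; S["color"]=np.mean([l["color"].astype(float) for l in L],0).astype(np.float32)
p=S["color"][128:164,155:203]
print(env.observe()["contact_force"],env.observe()["torque"],env.observe()["tcp_pos"])
cv2.imwrite("pics/m7.png",cv2.resize(np.clip(p*1.7,0,255).astype(np.uint8),(800,600),interpolation=cv2.INTER_CUBIC))
E
```

```text
[ 0.16837141 -0.30594614 -0.99501058] [ 0.01887473 -0.04859404  0.01563113] [ 0.50270999 -0.24798609  0.32719508]
```

View pics/m7.png

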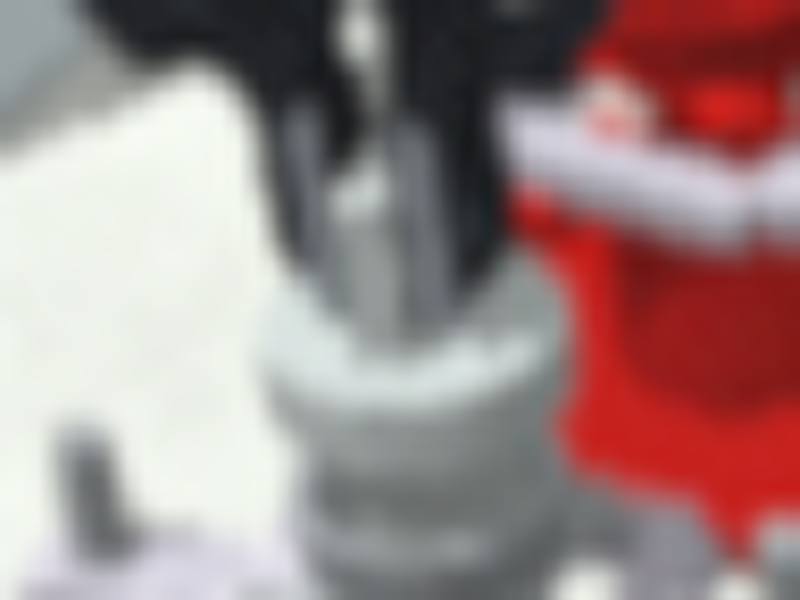

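Insert is over the collar and starting to enter: flange centre at column ~418, collar ~432, which fits the perspective lean, with no contact yet. Continuing by feel.

Request:
apply_moves --motion "-1 0 0.001 0 0 0 0; -1 0 0.001 0 0 0 0; -1 0 0 0 0 0 0"

```text
t: 13.65
tcp_pos: [0.5027, -0.248, 0.3251]
orientation: [0.552, -0.552, 0.442, -0.442]
contact_force: [-0.3, 0.3, -0.5]
width: 0.009
```

Request:
apply_moves --motion "-1 0 0.001 0 0 0 0; -1 0 0.001 0 0 0 0; -1 0 0 0 0 0 0"

```text
t: 14.02
tcp_pos: [0.5028, -0.2481, 0.3232]
orientation: [-0.552, 0.552, -0.442, 0.442]
contact_force: [0.8, -0.7, -0.6]
width: 0.0091
```

Request:
apply_moves --motion "-1 0 0.001 0 0 0 0; -1 0 0 0 0 0 0"

```text
t: 14.28
tcp_pos: [0.5028, -0.2481, 0.3222]
orientation: [-0.552, 0.552, -0.442, 0.442]
contact_force: [0.3, -1.1, -0.4]
width: 0.0094
```

Request:
apply_moves --motion "-1 0 0.001 0 0 0 0; -1 0 0 0 0 0 0"

```text
t: 14.52
tcp_pos: [0.5028, -0.2481, 0.3213]
orientation: [-0.552, 0.552, -0.442, 0.442]
contact_force: [1.3, -1.4, 1.2]
width: 0.0095
```

Request:
apply_moves --motion "-1 0.0006 0 0.0004 0 0 0; -1 0 0 0 0 0 0; -1 0 0 0 0 0 0"

```text
t: 14.9
tcp_pos: [0.5032, -0.2484, 0.3211]
orientation: [-0.552, 0.552, -0.442, 0.442]
contact_force: [0.6, -0.6, -0.2]
width: 0.0095
```

Request:
apply_moves --motion "-1 0 0.0007 0 0 0 0; -1 0 0 0 0 0 0; -1 0 0 0 0 0 0"

```text
t: 15.28
tcp_pos: [0.5032, -0.2485, 0.3204]
orientation: [-0.552, 0.552, -0.442, 0.442]
contact_force: [0.5, -1.2, 0.5]
width: 0.0095
```

Request:
apply_moves --motion "-1 0.0007 0 0.0002 0 0 0; -1 0 0.0007 0 0 0 0; -1 0 0 0 0 0 0; -1 0 0 0 0 0 0"

```text
t: 15.78
tcp_pos: [0.5036, -0.2491, 0.3197]
orientation: [0.552, -0.552, 0.442, -0.442]
contact_force: [-1.2, -0.5, -1.0]
width: 0.0094
```

Request:
apply_moves --motion "-1 0 0.0007 0 0 0 0; -1 0 0 0 0 0 0; -1 0 0 0 0 0 0"

```text
t: 16.15
tcp_pos: [0.5036, -0.2491, 0.3191]
orientation: [-0.552, 0.552, -0.442, 0.442]
contact_force: [-0.2, -1.5, -0.6]
width: 0.0093
```

Request:
apply_moves --motion "-1 0.0004 0.0007 0 0 0 0; -1 0 0 0 0 0 0; -1 0 0 0 0 0 0"

```text
t: 16.52
tcp_pos: [0.5037, -0.2495, 0.3184]
orientation: [0.552, -0.552, 0.442, -0.442]
contact_force: [0.9, -0.7, -0.3]
width: 0.0091
```

Request:
apply_moves --motion "-1 0 0.0007 0 0 0 0; -1 0 0 0 0 0 0; -1 0 0 0 0 0 0"

```text
t: 16.9
tcp_pos: [0.5037, -0.2495, 0.3176]
orientation: [0.552, -0.552, 0.442, -0.442]
contact_force: [0.7, 0.4, -1.1]
width: 0.0094
```

Request:
apply_moves --motion "-1 0 0.0007 0 0 0 0; -1 0 0 0 0 0 0; -1 0 0 0 0 0 0"

```text
t: 17.27
tcp_pos: [0.5037, -0.2495, 0.317]
orientation: [0.552, -0.552, 0.442, -0.442]
contact_force: [-0.4, -0.1, -0.4]
width: 0.0092
```

Request:
apply_moves --motion "-1 0 0.0007 0 0 0 0; -1 0 0 0 0 0 0; -1 0 0 0 0 0 0"

```text
t: 17.65
tcp_pos: [0.5037, -0.2495, 0.3163]
orientation: [-0.552, 0.552, -0.442, 0.442]
contact_force: [-0.8, -0.8, -0.6]
width: 0.0095
```

Request:
apply_moves --motion "-1 0 0.0007 0 0 0 0; -1 0 0 0 0 0 0; -1 0 0 0 0 0 0"

```text
t: 18.02
tcp_pos: [0.5037, -0.2495, 0.3157]
orientation: [-0.552, 0.552, -0.442, 0.442]
contact_force: [-1.2, 0.6, 1.3]
width: 0.0091
```

Request:
apply_moves --motion "-1 0 0.0007 0 0 0 0; -1 0 0 0 0 0 0; -1 0 0 0 0 0 0"

```text
t: 18.4
tcp_pos: [0.5037, -0.2495, 0.315]
orientation: [-0.552, 0.552, -0.442, 0.442]
contact_force: [-1.5, 0.1, 3.2]
width: 0.0093
```

Request:
apply_moves --motion "-1 0 0 -0.0005 0 0 0; -1 0 0 0 0 0 0; -1 0 0 0 0 0 0"

```text
t: 18.77
tcp_pos: [0.5034, -0.2496, 0.315]
orientation: [0.552, -0.552, 0.442, -0.442]
contact_force: [1.9, 0.8, 3.2]
width: 0.009
```

```bash
python3 - <<'E'
from h import *
from station import env
F=[]
for _ in range(6): S=env.snapshot("scene"); o=env.observe(); F.append(np.r_[o["contact_force"],o["torque"]]); c=S["color"].astype(float) if not len(F)>1 else c+S["color"]
print(np.mean(F,0).round(2),np.std(F,0).round(2))
p=c[128:176,150:214]/6
cv2.imwrite("pics/m8.png",cv2.resize(np.clip(p*1.7,0,255).astype(np.uint8),(800,600),interpolation=cv2.INTER_CUBIC))
E
```

```text
[ 2.27  0.79  3.42  0.23 -0.56  0.02] [0.43 0.48 0.27 0.03 0.07 0.03]
```

View pics/m8.png

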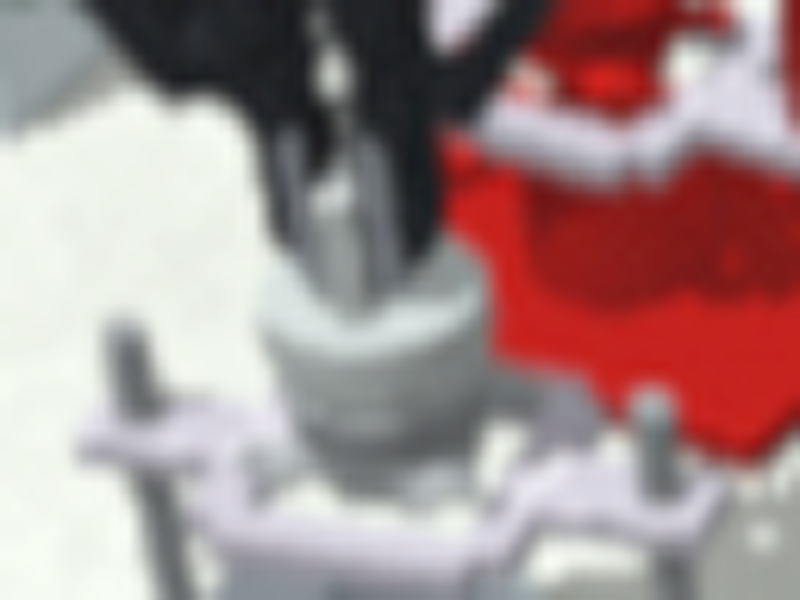

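Nested by look and feel: the flange sits just over the rim, and the lateral force flips sign over 0.5 mm. Vertical contact is about 4 N. I'll ease it off, then release in small steps.

Request:
apply_moves --motion "-1 0 -0.0006 0.0003 0 0 0; -1 0 0 0 0 0 0; -1 0 0 0 0 0 0" --newtons 20

```text
t: 19.45
tcp_pos: [0.5035, -0.2496, 0.3154]
orientation: [-0.552, 0.552, -0.442, 0.442]
contact_force: [2.5, -0.6, 1.5]
width: 0.0094
```

Request:
apply_moves --motion "-1 0 0 0.0003 0 0 0; -1 0 0 0 0 0 0"

```text
t: 19.7
tcp_pos: [0.5037, -0.2495, 0.3154]
orientation: [-0.552, 0.552, -0.442, 0.442]
contact_force: [1.0, -0.2, 0.9]
width: 0.0094
```

Request:
apply_moves --motion "-0.75 0 0 0 0 0 0; -0.7 0 0 0 0 0 0; -0.6 0 0 0 0 0 0; -0.5 0 0 0 0 0 0; -0.5 0 0 0 0 0 0"

```text
t: 20.32
tcp_pos: [0.5038, -0.2495, 0.3155]
orientation: [-0.552, 0.552, -0.442, 0.442]
contact_force: [-0.1, -0.3, -0.1]
width: 0.021
```

```bash
python3 - <<'E'
from h import *
from station import env
c=0
for _ in range(5): c=c+env.snapshot("scene")["color"].astype(float)/5
o=env.observe();print(o["t"],o["contact_force"],o["torque"],o["width"])
cv2.imwrite("pics/m9.png",cv2.resize(np.clip(c[128:176,150:214]*1.7,0,255).astype(np.uint8),(800,600),interpolation=cv2.INTER_CUBIC))
E
```

```text
20.575 [-0.2821871  -0.09998557  0.68309329] [-0.01990276  0.00750529 -0.01499076] 0.021403594174868628
```

View pics/m9.png

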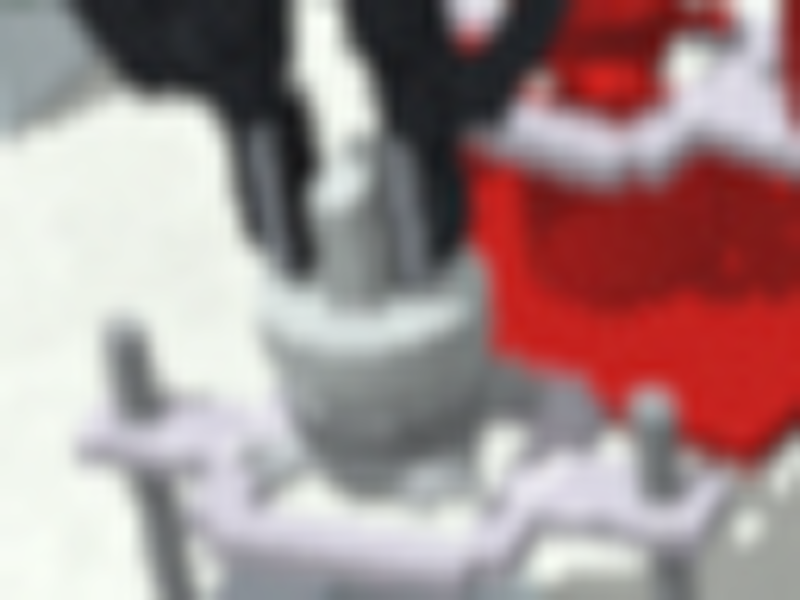

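Released, and the insert stands upright in the collar. The fin's lean (342,185)→(358,295) matches the camera perspective. Opening a bit more, then withdrawing upward.

Request:
apply_moves --motion "-0.3 0 0 0 0 0 0; -0.2 0 0 0 0 0 0; -0.2 0 -0.005 0 0 0 0; -0.2 0 -0.01 0 0 0 0; -0.2 0 -0.02 0 0 0 0; -0.2 0 -0.03 0 0 0 0; -0.2 0 -0.03 0 0 0 0; -0.2 0 -0.03 0 0 0 0; -0.2 -0.02 -0.01 -0.03 0 0 0; -0.2 -0.03 0 -0.03 0 0 0"

```text
t: 21.82
tcp_pos: [0.4337, -0.2138, 0.4517]
orientation: [-0.552, 0.552, -0.441, 0.443]
contact_force: [-0.3, -0.3, 0.5]
width: 0.0343
```

Request:
apply_moves --motion "-0.2 -0.06 0 0 0 0 0; -0.2 -0.06 0 0 0 0 0; -0.2 -0.06 0 0 0 0 0; -0.2 -0.06 0 0 0 0 0; -0.2 -0.03 0 0 0 0 0; -0.2 0 0 0 0 0 0; -0.2 0 0 0 0 0 0"

```text
t: 22.7
tcp_pos: [0.3754, 0.0495, 0.4509]
orientation: [0.552, -0.552, 0.442, -0.442]
contact_force: [0.2, 0.2, 0.0]
width: 0.0344
```

```bash
python3 - <<'E'
from h import *
from station import env
import pickle
def avg(n,k):
    L=[env.snapshot(n) for _ in range(k)]; s=L[0]; s["color"]=np.mean([l["color"].astype(float) for l in L],0).astype(np.float32); return s
T=avg("top",6);S=avg("scene",6);pickle.dump((T,S),open("s3.pkl","wb"))
print(env.observe()["t"],env.observe()["tcp_pos"])
f=lambda i,x,y,w,h:cv2.resize(np.clip(i[y:y+h,x:x+w]*1.6,0,255).astype(np.uint8),(400,400),interpolation=cv2.INTER_CUBIC)
cv2.imwrite("pics/m10.png",np.hstack([f(T["color"],340,182,48,48),f(S["color"],156,130,48,48)]))
E
```

```text
23.3 [0.37536909 0.04959557 0.45045245]
```

View pics/m10.png

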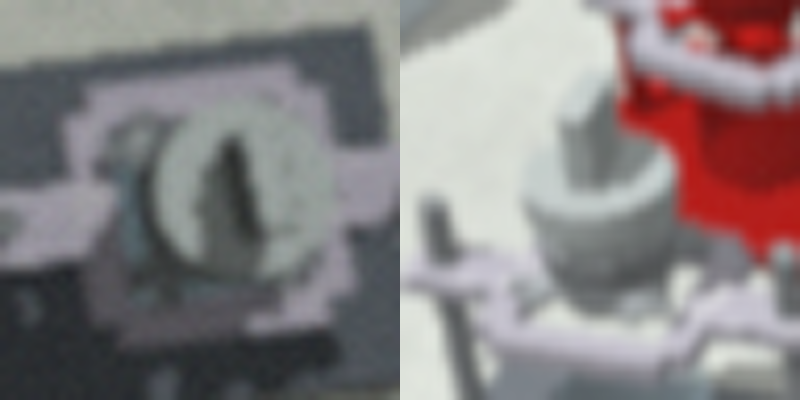

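```bash
python3 - <<'E'
from h import *
import pickle
T,S=pickle.load(open("s3.pkl","rb")); k=400/48
a=lambda x,y:(340-.44+x/k,182-.44+y/k); d=lambda x,y:(156-.44+(x-400)/k,130-.44+y/k)
print("flange T",onz(T,*a(244,188),.137)); print("tri", tri(T,a(244,188),S,d(600,178)))
print("rim T z.117",onz(T,340-.44+225/(400/48),190-.44+136/(400/48),.117))
for z in (.137,.167): print(z,((proj(S,[.5025,-.2495,z])-(156-.44,130-.44))*k+(400,0)).round(),((proj(T,[.5025,-.2495,z])-(340-.44,182-.44))*k).round())
E
```

```text
flange T [ 0.50237062 -0.24798857  0.137     ]
tri (array([ 0.50269679, -0.24872809,  0.13282419]), np.float64(0.00044600337086405674))
rim T z.117 [ 0.5002407  -0.24721144  0.117     ]
0.137 [596. 166.] [250. 188.]
0.167 [583.  88.] [275. 177.]
```

```bash
python3 -c "
from station import env
print(env.finish_job())"
```

```text
the job is handed in; nothing more can be done
None
```

I lifted the filter insert out of the middle pocket by its fin, carried it upright to the filtration stand, nested it in the collar by feel, and let go. I handed the job in at about 23 s.

- **Forces:** I raised the insert out of the pocket once the side force had dropped to about 1 N. Readings at the end of each step implied at most about 5 N against the collar. I eased that to about 2 N before opening the fingers.
- **Last checks:** after I let go, the wrist force read about zero. Both cameras showed the insert upright in the collar, with its flange just above the rim and the arm clear. The flange centre measured about (0.502, -0.248). From the gripper's height, the fin centre is about 152 mm above the stand's origin.
- **Disagreement:** the top view put the flange about 2 mm off my earlier estimate of the rim centre. That is roughly one pixel and within the 5 mm limit. I relied on the taper to centre itself. I judged uprightness by eye and did not measure the tilt precisely.
- **Other objects:** I saw no contact with the plugs, bottle, jar, flask or canister, but I did not re-measure where they were at the end.

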